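# Take the bore of an espresso brew head with a telescoping gauge

## Task

Take the bore of the espresso brew head with the telescoping gauge so that a new seal can be ordered: lift the gauge from its stand with its plungers drawn in and seat it in the brew head, stop bar right down in both lug slots. Loosen the black lock knob so that the plungers spring out against the bore, tighten it again to about 0.4 N m and no further, then draw the gauge out and hang it back upright in its stand, still locked at the bore's size. Force nothing, and leave the mug, pen and teaspoon where they are.

Things in the scene. Friction and masses are not known exactly. Their poses are not given: they have to be found in the camera images.
- bore_gauge: Telescoping bore gauge, steel, about 0.4 kg, hanging upright in its stand, plungers locked in. Origin: on its axis at the underside of its stop bar; z up its axis, x along the stop bar, y along the plungers. Stop bar 84 long (x), 8 wide, 8 high (z 0 to 8). Same after half a turn about z. It can be carried by its knob or its handle.
- gauge_disc (a point): Underside of the gauge's aluminium centring disc, on the axis, 10 mm below the gauge's origin. The disc is 55 in diameter, 10 thick (z -10 to 0), its lower edge bevelled 2.5 mm; it enters the bore with 1.5 mm to spare all round.
- gauge_foot (a point): Lowest point of the gauge on its axis, 46 mm below its origin: underside of the dark plunger housing, 24 (x) x 32 (y) x 18 (z), which hangs on a stem 14 in diameter.
- handle_mid (a point): Middle of the gauge's round ribbed steel handle, 16 in diameter, on the axis 30 mm above the origin (handle from z 15 to 49, a wider foot of 26 below that).
- knob_grip (a point): Middle of the lock knob, on the gauge's axis 62 mm above its origin: black, ribbed, round, 36 in diameter, 24 high (z 50 to 74). Turns about the gauge's z: counter-clockwise from above loosens, clockwise locks. How tight it is at the start is not known. The stop bar must lie in the slots (or the stand's notches) to take the torque.
- knob_top (a point): Top of the lock knob, 74 mm above the origin. The knob drives its screw through a torsion spring (2 N m per rad), so the torque stays readable at rest. The screw stays put; 0.22 N m turns it free; tightening takes 0.22 plus 0.0045 N m per newton of clamping force, loosening that much less. Clamping grows 45 N per rad of screw from first touch (0.4 N m: 40 N); stop 0.6 rad the other way.
- plunger_a_tip (a point): Outer end of the brass plunger (rod 9 in diameter, round end) on the gauge's +y side, 37 mm below the origin. Each tip is 23 mm from the axis drawn in (46 over both tips), 33 mm (66) when let go in the open. Springs push each out with 1.4 to 2 N, in under a second, once the knob hardly clamps any more (under about 3 N).
- plunger_b_tip (a point): Outer end of the other brass plunger, on the gauge's -y side.
- clamp_shoe: Hidden inside the gauge: the sprung two-armed cam on the foot of the lock screw that presses the plunger rods. The clamping force is the force on it. No need to look at it.
- brew_head: Espresso brew head: round steel collar 86 in diameter with a brass band, mouth up, on a grey plate 130 x 110 x 8 fixed to the worktop. Origin: centre of the plate's underside, z up. Rim at z 68. Round straight bore 58 in diameter, z 68 down to 8. Two lug slots, 11 wide, 8 deep (floor at z 60), cut the rim through at +x and -x; the gauge's stop bar lies in both when seated.
- brew_seat (a point): On the bore's axis at the height of the slots' floor, 60 mm above the worktop: the gauge's origin is here when it is seated, its x axis along the brew head's x axis, either way round.
- gauge_stand: Gauge stand, fixed: wooden base 118 x 84 x 12 (x, y, z) with two steel uprights 8 thick, 40 wide, their middles at x +36 and -36, each with a notch 12 wide, flared above, top at z 81. The ends of the stop bar lie in the notches, the gauge's lower end hangs between the uprights. Origin: centre of the base's underside, z up.
- stand_seat (a point): Midway between the stand's notches at the height of their floor, 64 mm above the worktop: the gauge's origin is here when it hangs in its stand, its x axis along the stand's x axis, either way round.
- mug_4: Small striped mug on a saucer, a bystander, 60 x 83 x 49.
- pen: White and red pen lying on the worktop, a bystander, 145 long.
- teaspoon: Steel teaspoon lying on the worktop, a bystander, 130 long.

How it is judged (in metres and radians):
On the way, in this order (a step that is already met when the one before it is completed fails the run):
1. the gauge is seated in the brew head, stop bar down in both lug slots, plungers still drawn in (horizontal distance between bore_gauge and brew_seat below 0.005 m and z of bore_gauge in the frame of brew_seat between -0.003 and 0.0025 m and angle between bore_gauge's own z axis and vertical below 0.06 rad and distance between plunger_a_tip and plunger_b_tip below 0.05 m), for 0.2 s.
2. seated there, the lock is loosened and the plungers spring out against the bore (horizontal distance between bore_gauge and brew_seat below 0.005 m and z of bore_gauge in the frame of brew_seat between -0.003 and 0.0025 m and angle between bore_gauge's own z axis and vertical below 0.06 rad and distance between plunger_a_tip and plunger_b_tip above 0.0565 m and contact force between clamp_shoe and anything else below 10 N), for 0.2 s.
3. still seated, the plungers are locked firmly at the bore's size (clamping force over 28 N) (horizontal distance between bore_gauge and brew_seat below 0.005 m and z of bore_gauge in the frame of brew_seat between -0.003 and 0.0025 m and angle between bore_gauge's own z axis and vertical below 0.06 rad and distance between plunger_a_tip and plunger_b_tip above 0.0565 m and contact force between clamp_shoe and anything else above 28 N), for 0.3 s.
At the end, for the whole second after the job is handed in: The gauge hangs upright at rest in its stand (origin within 5 mm of the seat, no more than 4 mm too high, tilted under 0.06 rad), released, its plunger tips 56.5 to 60 mm apart (the bore is 58) and still clamped with more than 25 N (horizontal distance between bore_gauge and stand_seat below 0.005 m and z of bore_gauge in the frame of stand_seat between -0.003 and 0.004 m and angle between bore_gauge's own z axis and vertical below 0.06 rad and angle between the x axis of bore_gauge and the x axis of gauge_stand, either way round below 0.15 rad and distance between plunger_a_tip and plunger_b_tip between 0.0565 and 0.06 m and contact force between clamp_shoe and anything else above 25 N and linear speed of bore_gauge below 0.02 m/s); the robot touches nothing.
It fails at once if the lock is overtightened (clamping force over 55 N, about 0.47 N m at the knob) (contact force between clamp_shoe and anything else above 55 N).
It fails at once if the gauge is forced against the brew head (over 40 N) (contact force between bore_gauge and brew_head above 40 N).
It fails at once if the gauge is forced against its stand (over 40 N) (contact force between bore_gauge and gauge_stand above 40 N).
It fails at once if the mug, the pen or the teaspoon is moved (distance of any of mug_4, pen, teaspoon from where it was at the start of the episode above 0.03 m).
It also fails if it takes over 72 s, if anything falls off the work surface, if the arm or the gripper's body presses on something with over 40 N, if the wrist force passes 120 N, or if a joint passes its speed limit or range.

## Robot

A 6-joint arm with a two-finger parallel gripper is mounted at the origin on a cart in front of the work surface, level with it; the furniture and walls round the work are solid. World frame = base frame: x ahead of the robot, y to its left, z up, the work surface at z = 0. Lengths are in mm, angles in degrees, forces in N, time in s.
With the tool pointing down it reaches from about 300 to 850 mm from the base axis. Payload 4.2 kg.
Tool frame: the origin (TCP) lies midway between the tips of the shut fingers; the grasp point (between the pads) lies 19 mm behind it; z points along the fingers, y is the line along which they close (so a half turn about z gives the same grasp; the last joint's range is limited). The gripper opens to 91 mm and grips with 3 to 60 N. Pads are 32 mm wide; open, the fingers measure 118 mm over their backs; the gripper's body (76 mm by 178 mm) begins 60 mm behind the grasp point.
Start: joints at [69.099, 18.312, 89.639, -0, 72.044, -1.146], TCP at [194.358, 541.173, 213.976] pointing down, gripper open.
Joint ranges: [-177.97, 177.97], [-48.28, 115.42], [12.27, 149.76], [-77.06, 257.06], [2.81, 150.46], [-146.56, 146.56]. Speed limits (degrees/s): [147.25, 147.25, 180, 180, 180, 180].

## Interface

Orientations are given as [roll, pitch, yaw] about the fixed x, y, z axes, in that order (R = Rz(yaw) Ry(pitch) Rx(roll)).
In Python, from workcell import env gives the robot as it stands.
- The arm moves only by the shell command python3 -m jog 'ROWS' [FORCE]. ROWS is a JSON object of lists of equal length, an entry for each row: "jaw": the finger opening in mm, from 0 to 91.2; "slide": the shift along the tool's x, y, z in units of 30 mm (1.0 is 30 mm), a list of three; "spin": the turn about the tool's z in units of 8 degrees (1.0 is 8 degrees). In form: {"jaw": [jaw, ...], "slide": [[dx, dy, dz], ...], "spin": [spin, ...]}. A call has 1 to 10 rows; each row shifts and turns the commanded pose from where the row before left it, along the tool's axes as they then stand; what a row does not reach is not made up. A row lasts 1/10 s, in which the tool goes at most 50 mm and 8.59 degrees, less where a joint would pass 70% of its speed; a pose out of reach is approached as far as the arm can. A call is refused whole if a number of a shift passes 1 or a number of a turn 1, either way. A call with a gripper value outside its range is refused whole. The fingers move at their own pace and stop on an object; FORCE is the grip in N (left out, the last holds). Time passes only in rows, so rows that do not move let the fingers close. It gives the time, the measured TCP pose, the force, the opening and the grip force at its end, in the units of the state.
- env.state(): the state, without advancing time (a new reading comes with each control period).
- env.grab_frame(name): name is "side" or "top"; returns the picture (480x640x3 uint8, red, green, blue); there is no depth.
- env.camera_model(name): a dict with "fx", "fy", "cx", "cy" (pixels), "camera_from_world" (4x4, takes a point from world to camera coordinates). Camera axes: x right, y up, looking along -z (the intrinsics and any distortion apply to the point x, -y, -z); pixel columns grow to the right and rows downward; lengths in mm; the calibration is good to about 2 mm. A picture is of the moment at which its call begins. camera_model takes no time and is no camera call.
- env.job_done(): hands the job in; it is judged then, once.
The state is a dict: "time_s": time; "qpos": joint angles; "qvel": joint speeds; "effort": joint torques, N m; "ee_pos": TCP position; "ee_rot": TCP orientation; "force": force on the tool from outside, world axes, zero at the start; "torque": the same for the moment, N m; "gripper_width": finger opening in mm; "gripper_force": force on a finger pad.
Only numpy, scipy, OpenCV 4.12 (cv2) and the standard library are available. Lean on these libraries where they do the work, as an engineer would, in place of code of your own. Each camera call takes 0.05 s, during which the arm holds its last target. There are 200 camera calls.

## Working session

There is one attempt and no reset: what is moved stays moved. The work goes in short steps, Python scripts to look and compute and a shell command to move; the robot and the scene stay as the last step left them, time stands still between calls to the robot, and variables do not carry over. Pictures are saved under pics/ and viewed, at most 10 in all, crops included, and the job is handed in when it is done.

```bash
mkdir -p pics; ls; python3 - <<'E'
from workcell import env
import cv2
for n in("side","top"):
    im=env.grab_frame(n); cv2.imwrite(f"pics/{n}0.png",im[:,:,::-1])
    c=env.camera_model(n); print(n,{k:(v if not hasattr(v,'tolist') else v.tolist()) for k,v in c.items()})
s=env.state();print(s)
E
```

```text
pics
side {'fx': 442.0574439311105, 'fy': 442.0574439311105, 'cx': 316.4930528274545, 'cy': 236.8299242243383, 'camera_from_world': [[0.8003332019392007, -0.5995048281298986, -0.00779274808315326, -373.20959677984297], [0.24307567002649993, 0.3125674567714416, 0.9182678278196408, -215.64422364590266], [-0.5480702368446171, -0.7368144583383077, 0.3958831512816773, -643.0058780881044], [0.0, 0.0, 0.0, 1.0]]}
top {'fx': 563.9553364150644, 'fy': 563.9553364150644, 'cx': 320.3621386683414, 'cy': 243.9275072669569, 'camera_from_world': [[0.00610387535821927, -0.9996883241370892, 0.024207380890739302, -10.487872149475299], [0.9892563155954691, 0.009572598179859004, 0.14587771392013518, -463.4156931313004], [-0.1460639748880235, 0.023056885046878438, 0.9890064182258101, -946.6349113043666], [0.0, 0.0, 0.0, 1.0]]}
{'time_s': 0.1, 'qpos': array([ 6.90996794e+01,  1.83480687e+01,  8.97002286e+01, -2.20166820e-05,
        7.20444008e+01, -1.14420095e+00]), 'qvel': array([ 0.01882296, -0.08100489, -0.10599737,  0.03069397, -0.03547292,
       -0.00586179]), 'effort': array([-4.90705042e-04, -4.13326192e+01, -2.32510918e+01,  7.28301541e-02,
        4.21798008e-02, -7.01350632e-05]), 'ee_pos': array([194.17843228, 540.73023749, 213.19794621]), 'ee_rot': array([-1.79907320e+02, -1.83013463e-03,  1.60243886e+02]), 'force': array([-0.18875042,  0.00231431, -0.27844338]), 'torque': array([-0.01319997,  0.00904128, -0.04215623]), 'gripper_force': 0.0, 'gripper_width': 91.40887233466577}
```

View pics/top0.png

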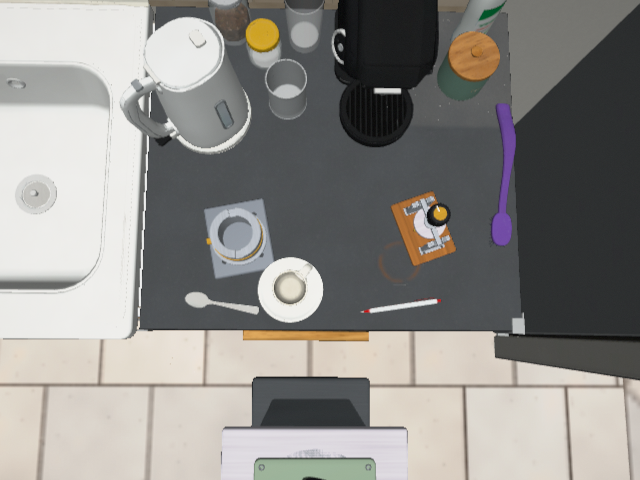

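View pics/side0.png

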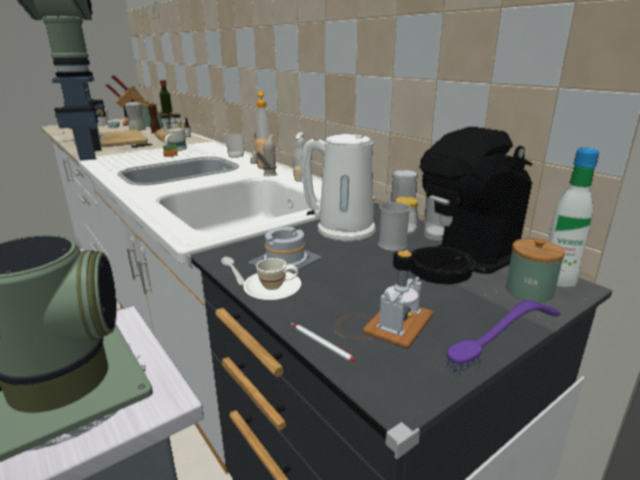

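The top view shows the brew head at about (238,237), the stand at about (424,228) with the gauge's knob at about (438,214), the mug at (290,288), the spoon at (220,302) and the pen at (400,306). The side view shows the head at (286,242) and the stand at (400,315). I'll enlarge both next.

```bash
python3 - <<'E'
import cv2,numpy as np
t=cv2.imread("pics/top0.png");s=cv2.imread("pics/side0.png")
a=cv2.resize(t[185:285,195:275],None,fx=5,fy=5,interpolation=cv2.INTER_CUBIC)[:500]
b=cv2.resize(t[185:285,385:465],None,fx=5,fy=5,interpolation=cv2.INTER_CUBIC)
cv2.imwrite("pics/c1.png",np.hstack([a[:, :400],b[:, :400]]))
c=cv2.resize(s[220:280,240:330],None,fx=4,fy=4,interpolation=cv2.INTER_CUBIC)
d=cv2.resize(s[240:350,355:445],None,fx=4,fy=4,interpolation=cv2.INTER_CUBIC)
o=np.zeros((440,720,3),np.uint8);o[:240,:360]=c;o[:440,360:]=d
cv2.imwrite("pics/c2.png",o)
E
```

```text
(no output)
```

View pics/c1.png

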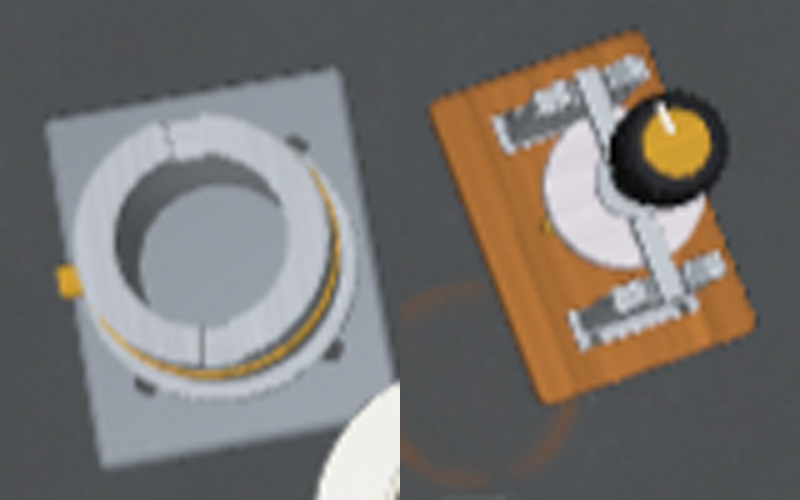

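View pics/c2.png

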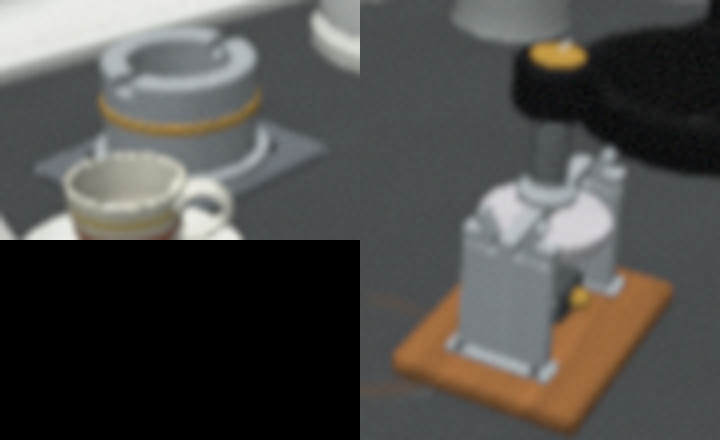

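The crops show the slots at the top (165,140) and bottom (205,345) of the left crop, along the plate's long axis. The bar runs from (590,75) to (685,310) in the right crop, and the knob's yellow cap is at (677,143). Next I turn these into world positions.

```bash
cat > h.py <<'E'
import numpy as np,cv2
from workcell import env
def ray(n,uv):
    c=env.camera_model(n);T=np.array(c["camera_from_world"]);R=T[:3,:3];o=-R.T@T[:3,3]
    uv=np.atleast_2d(uv).astype(float)
    d=np.c_[(uv[:,0]-c["cx"])/c["fx"],-(uv[:,1]-c["cy"])/c["fy"],-np.ones(len(uv))]@R
    return o,d
def plane(n,uv,z):
    o,d=ray(n,uv);return o+d*((z-o[2])/d[:,2])[:,None]
def proj(n,p):
    c=env.camera_model(n);T=np.array(c["camera_from_world"]);q=T[:3,:3]@np.array(p,float)+T[:3,3]
    return np.array([c["cx"]+c["fx"]*q[0]/-q[2],c["cy"]-c["fy"]*q[1]/-q[2]])
def tri(u1,u2):
    (a,d),(b,e)=ray("top",u1),ray("side",u2);d,e=d[0]/np.linalg.norm(d),e[0]/np.linalg.norm(e)
    s=np.linalg.lstsq(np.c_[d,-e],b-a,rcond=None)[0];p,q=a+s[0]*d,b+s[1]*e
    return (p+q)/2,np.linalg.norm(p-q)
def biggest(m,roi):
    x,y,w,h=roi;k=np.zeros_like(m);k[y:y+h,x:x+w]=m[y:y+h,x:x+w]
    cs,_=cv2.findContours(k,cv2.RETR_EXTERNAL,cv2.CHAIN_APPROX_NONE)
    return max(cs,key=cv2.contourArea)[:,0,:]
E
python3 - <<'E'
from h import *
t=cv2.imread("pics/top0.png");s=cv2.imread("pics/side0.png")
def hsv(i):return cv2.cvtColor(i,cv2.COLOR_BGR2HSV)
H=hsv(t);S=hsv(s)
def rect(n,c,z):
    p=plane(n,c,z)[:,:2].astype(np.float32);return cv2.minAreaRect(p)
wood=cv2.inRange(H,(5,120,90),(20,255,255))
print("wood",rect("top",biggest(wood,(385,180,80,100)),12))
plate=cv2.inRange(H,(90,15,110),(130,90,255)) 
c=biggest(plate,(198,190,80,95));print("plate",rect("top",c,8),cv2.boundingRect(c))
woodS=cv2.inRange(S,(5,120,90),(20,255,255))
print("woodside",rect("side",biggest(woodS,(355,290,90,60)),12))
# knob cap
for n,h,r in(("top",H,(420,200,35,30)),("side",S,(385,245,40,25))):
    c=biggest(cv2.inRange(h,(15,120,120),(35,255,255)),r);m=cv2.moments(c);u=(m["m10"]/m["m00"],m["m01"]/m["m00"])
    print(n,"cap",u,plane(n,u,139)); 
    if n=="top":ut=u
print(tri(ut,u))
print("top HSV plate",H[200,215],H[260,225],"collar",H[250,215])
# ellipse of bore top view: crop coords mouth ring extremes
for uv in ((195+165/5,185+140/5),(195+203/5,185+345/5)):print("slot",plane("top",uv,64))
E
```

```text
wood ((497.8534851074219, -190.86712646484375), (117.40965270996094, 83.87757110595703), 20.154460906982422)
plate ((476.9337463378906, 137.77206420898438), (129.1218719482422, 107.91466522216797), 11.025315284729004) (204, 198, 70, 81)
woodside ((496.476806640625, -196.92251586914062), (125.24187469482422, 83.43787384033203), 19.703523635864258)
top cap (440.18370370370366, 213.6059259259259) [[ 497.98604756 -192.46051946  139.        ]]
side cap (403.8205128205128, 253.6227106227106) [[ 499.53698306 -194.25984867  139.        ]]
(array([ 498.96703077, -193.3531961 ,  138.51508123]), np.float64(2.2412959618179404))
top HSV plate [105  18  84] [108  15 200] collar [ 20  30 194]
slot [[510.46392449 150.53616997  64.        ]]
slot [[440.64361613 135.76169769  64.        ]]
```

```bash
python3 - <<'E'
from h import *
from scipy.optimize import least_squares
for n,roi in(("top",(198,190,80,90)),("side",(255,222,60,45))):
    im=cv2.imread(f"pics/{n}0.png");g=cv2.cvtColor(im,cv2.COLOR_BGR2GRAY)
    x,y,w,h=roi;k=cv2.resize(g[y:y+h,x:x+w],None,fx=4,fy=4,interpolation=cv2.INTER_CUBIC)
    e=cv2.Canny(k,60,150);v,u=np.nonzero(e);uv=np.c_[(u+.5)/4-.5+x,(v+.5)/4-.5+y]
    p=plane(n,uv,68)[:,:2]
    for c0 in((477,138),(476,143),(478,140)):
        c=np.array(c0,float)
        for tol in(6,4,3,2,2,2):
            r=np.linalg.norm(p-c,axis=1);a=p[abs(r-43)<tol];b=p[abs(r-29)<tol]
            f=lambda c:np.r_[np.linalg.norm(a-c,axis=1)-43,np.linalg.norm(b-c,axis=1)-29]
            c=least_squares(f,c,loss="soft_l1").x
        ang=lambda q:np.histogram(np.degrees(np.arctan2(*(q-c).T[::-1])),bins=8,range=(-180,180))[0]
        print(n,c0,c.round(2),np.abs(f(c)).mean().round(2),ang(a),ang(b))
E
```

```text
top (477, 138) [477.18 137.79] 0.39 [110 100  53  21   0   0   0   0] [ 4  0 34 36 38 66 61 32]
top (476, 143) [477.18 137.79] 0.39 [110 100  53  21   0   0   0   0] [ 4  0 34 36 38 66 61 32]
top (478, 140) [477.18 137.79] 0.39 [110 100  53  21   0   0   0   0] [ 4  0 34 36 38 66 61 32]
side (477, 138) [477. 138.] nan [0 0 0 0 0 0 0 0] [0 0 0 0 0 0 0 0]
side (476, 143) [476. 143.] nan [0 0 0 0 0 0 0 0] [0 0 0 0 0 0 0 0]
side (478, 140) [478. 140.] nan [0 0 0 0 0 0 0 0] [0 0 0 0 0 0 0 0]<stdin>:15: RuntimeWarning: Mean of empty slice.
  ret = ret.dtype.type(ret / rcount)
```

```bash
python3 -m jog '{"jaw":[91,91,91,91,91,91,91,91,91,91],"slide":[[-0.89,-0.98,0],[-0.89,-0.98,0],[-0.89,-0.98,0],[-0.89,-0.98,0],[-0.89,-0.98,0],[-0.89,-0.98,0],[-0.89,-0.98,0],[-0.89,-0.98,0],[-0.89,-0.98,0],[-0.89,-0.98,0]],"spin":[0,0,0,0,0,0,0,0,0,0]}' 30; python3 -m jog '{"jaw":[91,91,91,91,91,91,91,91,91,91],"slide":[[-0.89,-0.98,0],[-0.89,-0.98,0],[-0.89,-0.98,0],[-0.89,-0.98,0],[-0.89,-0.98,0],[-0.89,-0.98,0],[-0.89,-0.98,0],[-0.89,-0.98,0],[-0.89,-0.98,0],[0,0,0]],"spin":[0,0,0,0,0,0,0,0,0,0]}'
```

```text
time_s: 1.1
ee_pos: [346.3, 172.6, 213.8]
ee_rot: [-180.0, -0.0, 160.3]
force: [0.3, -0.3, 0.9]
gripper_width: 90.8
gripper_force: 0.0
time_s: 2.1
ee_pos: [484.5, -159.8, 213.2]
ee_rot: [-179.9, 0.1, 160.0]
force: [-0.7, 1.5, -0.2]
gripper_width: 90.9
gripper_force: 0.0
```

```bash
python3 -m jog '{"jaw":[91,91,91,91,91,70,60,50],"slide":[[-0.79,-0.85,0],[0,0,0.7],[0,0,0.7],[0,0,0.7],[0,0,0.7],[0,0,0.74],[0,0,0],[0,0,0]],"spin":[0,0,0,0,0,0,0,0]}' 5; python3 - <<'E'
from h import *
s=env.state();print(s["force"],s["torque"],s["ee_pos"])
im=env.grab_frame("top");j=env.grab_frame("side")
a=cv2.resize(im[180:270,390:480,::-1],(400,400),interpolation=2);b=cv2.resize(j[215:335,345:465,::-1],(400,400),interpolation=2)
cv2.imwrite("pics/g1.png",np.hstack([a,b]))
E
```

```text
time_s: 2.9
ee_pos: [496.5, -187.4, 107.8]
ee_rot: [180.0, -0.1, 160.3]
force: [1.0, 0.8, 0.4]
gripper_width: 70.0
gripper_force: 0.0
[1.00696015 0.76881471 0.4154288 ] [ 0.01075915 -0.01471538  0.04902385] [ 496.47599961 -187.43976794  107.81966633]
```

View pics/g1.png

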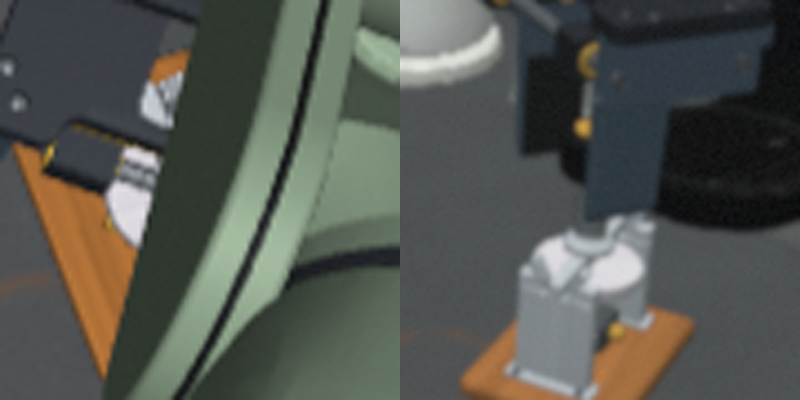

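Both fingers stand either side of the black knob, tips well clear of the bar and uprights. I'll correct the small offset and close gently.

```bash
python3 -m jog '{"jaw":[50,42,40,36,34,30,30,30],"slide":[[-0.11,-0.12,0.02],[0,0,0],[0,0,0],[0,0,0],[0,0,0],[0,0,0],[0,0,0],[0,0,0]],"spin":[0,0,0,0,0,0,0,0]}' 5;python3 -c "
from h import *
s=env.state();print(s['force'],s['torque'],s['ee_pos'])"
```

```text
time_s: 3.8
ee_pos: [498.7, -192.5, 107.3]
ee_rot: [180.0, 0.0, 160.2]
force: [1.0, 0.0, 1.7]
gripper_width: 36.0
gripper_force: 5.0
[0.97465443 0.03783832 1.71917358] [ 0.13507491 -0.01307541  0.04473731] [ 498.70539608 -192.46531565  107.29927396]
```

```bash
python3 -m jog '{"jaw":[60,60,60,60,60,60,60,60,60,60],"slide":[[0,0,0],[0,0,0],[0,0,0],[0,0,0],[0,0,0],[0,0,0],[0,0,0],[0,0,0],[0,0,0],[0,0,0]],"spin":[0,0,-1,-1,-1,-1,-1,-1,-1,-1]}'
python3 -m jog '{"jaw":[60,60,60,60,46,40,36,32,30,30],"slide":[[0,0,0],[0,0,0],[0,0,0],[0,0,0],[0,0,0],[0,0,0],[0,0,0],[0,0,0],[0,0,0],[0,0,0]],"spin":[-1,-1,-1,-0.2,0,0,0,0,0,0]}'
python3 -c "
from h import *
s=env.state();print(s['force'],s['torque'],s['ee_pos'],s['qpos'])"
```

```text
time_s: 4.8
ee_pos: [506.8, -166.4, 104.6]
ee_rot: [-178.1, -2.8, -138.5]
force: [0.9, -0.4, 0.2]
gripper_width: 60.2
gripper_force: 0.0
time_s: 5.8
ee_pos: [509.9, -95.7, 83.4]
ee_rot: [-175.4, -10.6, -119.3]
force: [1.0, 0.6, 0.2]
gripper_width: 29.8
gripper_force: 0.0
[1.04886838 0.58180753 0.20523078] [ 0.24128683  0.10467865 -0.00592573] [509.92402715 -95.71527544  83.41900898] [  -4.4895969    20.63171189  108.33309462  -14.64573456   52.14028904
 -146.50332499]
```

```bash
python3 - <<'E'
from h import *
im=env.grab_frame("top");j=env.grab_frame("side")
a=cv2.resize(im[180:280,380:480,::-1],(400,400),interpolation=2);b=cv2.resize(j[215:335,325:445,::-1],(400,400),interpolation=2)
cv2.imwrite("pics/g2.png",np.hstack([a,b]))
E
```

```text
(no output)
```

View pics/g2.png

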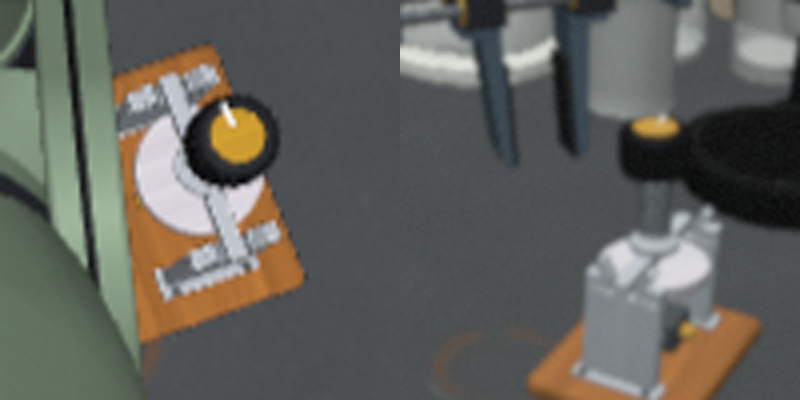

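The gauge still hangs undisturbed: knob at about (232,140) in the left crop, the fingers off to the side. Negative spin turned the wrist into its limit, so I'll back up first and turn the other way.

```bash
python3 -m jog '{"jaw":[60,60,60,60],"slide":[[0,0,-1],[0,0,-1],[0,0,-1],[0,0,0]],"spin":[0,0,0,0]}'
python3 -m jog '{"jaw":[60,60,60,60,60],"slide":[[0,0,0],[0,0,0],[0,0,0],[0,0,0],[0,0,0]],"spin":[1,1,1,1,0]}'
python3 -c "
from h import *
s=env.state();print(s['force'],s['torque'],s['ee_pos'],s['qpos'])"
```

```text
time_s: 6.3
ee_pos: [514.0, -72.2, 173.7]
ee_rot: [-174.6, -10.7, -119.7]
force: [0.0, -0.5, -0.8]
gripper_width: 58.4
gripper_force: 0.0
time_s: 6.8
ee_pos: [510.7, -72.8, 168.9]
ee_rot: [-170.1, -6.7, -151.7]
force: [-0.5, -0.7, -0.6]
gripper_width: 60.2
gripper_force: 0.0
[-0.51569964 -0.65688923 -0.59747762] [0.16876831 0.0803059  0.05668021] [510.70204448 -72.75813736 168.94220853] [  -1.64712863   15.49237176  101.75354253  -13.30651116   64.18880953
 -114.52087236]
```

```bash
python3 -m jog '{"jaw":[60,60,60,60,60,60,60,60,60,60],"slide":[[0,0,-1],[0,0,-1],[0,0,0],[0,0,0],[0,0,0],[0,0,0],[0,0,0],[0,0,0],[0,0,0],[0,0,0]],"spin":[1,1,1,1,1,1,1,1,1,1]}'
python3 -m jog '{"jaw":[60,60,60,60,60,60,60,60,60,60],"slide":[[0,0,0],[0,0,0],[0,0,0],[0,0,0],[0,0,0],[0,0,0],[0,0,0],[0,0,0],[0,0,0],[0,0,0]],"spin":[1,1,1,1,1,1,1,1,1,1]}'
python3 -m jog '{"jaw":[60,60,60,60,60,60,60,60,60,60],"slide":[[0,0,0],[0,0,0],[0,0,0],[0,0,0],[0,0,0],[0,0,0],[0,0,0],[0,0,0],[0,0,0],[0,0,0]],"spin":[1,1,1,1,1,1,1,1,1,1]}'
cat > st.py <<'E'
from h import *
from scipy.spatial.transform import Rotation as Ro
s=env.state();R=Ro.from_euler("xyz",s["ee_rot"],degrees=True).as_matrix()
print(s["time_s"],"F",s['force'].round(2),"T",s['torque'].round(3),"p",s['ee_pos'].round(1),"q",s['qpos'].round(1),"z",R[:,2].round(4),"x",R[:,0].round(3),"w",s["gripper_width"].round(1),s["gripper_force"])
E
python3 st.py
```

```text
time_s: 7.8
ee_pos: [512.1, -60.4, 227.9]
ee_rot: [-171.6, 8.6, 129.3]
force: [0.2, -0.5, -0.2]
gripper_width: 60.3
gripper_force: 0.0
time_s: 8.8
ee_pos: [512.1, -60.4, 227.8]
ee_rot: [172.9, 9.7, 48.1]
force: [0.3, -0.0, -0.4]
gripper_width: 59.9
gripper_force: 0.0
time_s: 9.8
ee_pos: [512.1, -60.4, 227.8]
ee_rot: [169.2, -5.2, -30.8]
force: [-0.1, -0.0, 0.3]
gripper_width: 59.9
gripper_force: 0.0Traceback (most recent call last):
  File "st.py", line 4, in <module>
    print(s["time_s"],"F",s['force'].round(2),"T",s['torque'].round(3),"p",s['ee_pos'].round(1),"q",s['qpos'].round(1),"z",R[:,2].round(4),"x",R[:,0].round(3),"w",s["gripper_width"].round(1),s["gripper_force"])
                                                                                                                                                                   ^^^^^^^^^^^^^^^^^^^^^^^^
AttributeError: 'float' object has no attribute 'round'
```

```bash
sed -i 's/s\["gripper_width"\].round(1)/s["gripper_width"]/' st.py
python3 -m jog '{"jaw":[60,60,60,60,60],"slide":[[0,0,0],[0,0,0],[0,0,0],[0,0,0],[0,0,0]],"spin":[1,1,1,1,0]}' >/dev/null
python3 st.py
```

```text
10.3 F [ 0.67  0.14 -0.19] T [0.162 0.103 0.007] p [ 510.8 -100.6  237.4] q [ -6.6  12.5  95.   -9.5  72.6 146.3] z [-0.015  -0.1569 -0.9875] x [ 0.5   -0.856  0.128] w 59.70877269626709 0.0
```

```bash
python3 -m jog '{"jaw":[60,60,60],"slide":[[0,0,0],[0,0,0],[0,0,0]],"spin":[1,1,0]}' >/dev/null
python3 st.py
python3 -m jog '{"jaw":[60,60,60],"slide":[[0,0,0],[0,0,0],[0,0,0]],"spin":[1,1,0]}' >/dev/null
python3 st.py
```

```text
10.6 F [ 1.11  0.55 -0.77] T [ 0.128  0.12  -0.028] p [ 497.9 -158.1  244.5] q [-16.1  11.8  94.4  -4.5  72.5 146.4] z [ 0.0022 -0.079  -0.9969] x [ 0.323 -0.943  0.075] w 60.058759356367 0.0
10.9 F [ 0.29 -0.67  0.79] T [ 0.092  0.099 -0.009] p [ 474.6 -211.3  244.7] q [-25.6  11.2  95.    0.6  71.9 146.4] z [ 0.0338 -0.0052 -0.9994] x [ 0.135 -0.991  0.01 ] w 59.93534360719692 0.0
```

```bash
python3 -m jog '{"jaw":[60,60,60,60,60,60,60,60,60,60],"slide":[[0,0,0],[0,0,0],[0,0,0],[0,0,0],[0,0,0],[0,0,0],[0,0,0],[0,0,0],[0,0,0],[0,0,0]],"spin":[-1,-1,-1,-1,-1,-1,-1,-1,-1,-1]}' >/dev/null
python3 -m jog '{"jaw":[60,60,60,60,60,60,60,60,60,60],"slide":[[0,0,0],[0,0,0],[0,0,0],[0,0,0],[0,0,0],[0,0,0],[0,0,0],[0,0,0],[0,0,0],[0,-0.5,0]],"spin":[-1,-1,-1,-1,-1,-1,-1,-1,-0.3,0]}' >/dev/null; python3 st.py
python3 -m jog '{"jaw":[60,60,60,60,60,60],"slide":[[0,-1,0],[0,-1,0],[0,-1,0],[0,-1,0],[0,-1,0],[0,-1,0]],"spin":[0,0,0,0,0,0]}' >/dev/null; python3 st.py
```

```text
12.9 F [-0.33 -0.14  0.59] T [-0.039  0.133 -0.044] p [ 464.  -201.6  244.1] q [-25.2   9.9  96.7   0.7  71.4  -0. ] z [ 0.0353 -0.0045 -0.9994] x [0.428 0.904 0.011] w 59.9230436068542 0.0
13.5 F [-0.51 -0.29  0.44] T [-0.084  0.08  -0.003] p [ 299.4 -123.   238.1] q [-25.   -7.4 115.5   0.7  70.    0.2] z [ 0.0346 -0.0041 -0.9994] x [0.429 0.903 0.011] w 60.03808547671581 0.0
```

```bash
python3 -m jog '{"jaw":[60,60,60],"slide":[[0,-1,0],[0,-1,0],[0,-1,0]],"spin":[0,0,0]}' >/dev/null; python3 st.py
python3 -m jog '{"jaw":[60,60],"slide":[[0,-1,0],[0,-1,0]],"spin":[0,0]}' >/dev/null; python3 st.py
```

```text
13.8 F [-0.5   0.37  0.41] T [-0.094  0.109 -0.003] p [218.3 -84.3 235.1] q [-24.8 -17.  122.5   0.6  72.6   0.4] z [ 0.0347 -0.0041 -0.9994] x [0.429 0.903 0.011] w 59.77080043994118 0.0
14.0 F [-0.09 -0.32  0.01] T [-0.115  0.121  0.02 ] p [164.1 -58.4 233.1] q [-24.6 -23.9 126.1   0.6  75.9   0.7] z [ 0.0346 -0.0042 -0.9994] x [0.429 0.903 0.011] w 60.0435897430467 0.0
```

```bash
python3 -m jog '{"jaw":[60,60,60,60,60,60,60,60,60],"slide":[[0.5,0.8,0],[0.96,0.23,0],[0.96,0.23,0],[0.96,0.23,0],[0.96,0.23,0],[0.96,0.23,0],[0.96,0.23,0],[0.96,0.23,0],[0.96,0.23,0]],"spin":[0,0,0,0,0,0,0,0,0]}' >/dev/null
python3 -m jog '{"jaw":[60,60,60,60,60,60,60,60,60,60],"slide":[[0.91,-0.95,0],[0.91,-0.95,0],[0.91,-0.95,0],[0.91,-0.95,0],[0.91,-0.95,0],[0.91,-0.95,0],[0.91,-0.95,0],[0.91,-0.95,0],[0.91,-0.95,0],[0.91,-0.95,0]],"spin":[0,0,0,0,0,0,0,0,0,0]}' >/dev/null; python3 st.py
```

```text
15.9 F [1.6  0.17 0.31] T [-0.082  0.04  -0.02 ] p [202.2 498.6 231.8] q [67.9 14.1 93.  -2.1 72.4 93.9] z [ 0.0352 -0.0055 -0.9994] x [0.429 0.903 0.01 ] w 60.371801544635076 0.0
```

```bash
python3 -m jog '{"jaw":[60,60,60,60,60,60,60,60,60],"slide":[[0,0,0],[0,0,0],[0,0,0],[0,0,0],[0,0,0],[0,0,0],[0,0,0],[0,0,0],[0,0,0]],"spin":[1,1,1,1,1,1,1,0.5,0]}' >/dev/null; python3 st.py
```

```text
16.8 F [-0.16 -0.71  0.4 ] T [-0.037  0.185  0.001] p [229.3 484.6 232. ] q [ 63.3  13.8  93.3   0.2  72.2 146.4] z [ 0.0011  0.0109 -0.9999] x [0.993 0.119 0.002] w 60.04764334191148 0.0
```

```bash
Z='[0,0,0]'; python3 -m jog '{"jaw":[60,60,60,60,60,60,60,60,60,60],"slide":[[0,0,0],[0,0,0],[0,0,0],[0,0,0],[0,0,0],[0,0,0],[0,0,0],[0,0,0],[0,0,0],[0,0,0]],"spin":[-1,-1,-1,-1,-1,-1,-1,-1,-1,-1]}' >/dev/null
python3 -m jog '{"jaw":[60,60,60,60,60,60],"slide":[[0,0,0],[0,0,0],[0,0,0],[0,0,0],[0,0,0],[0,0,0]],"spin":[-1,-1,-1,-1,-1,0]}' >/dev/null; python3 st.py
python3 -m jog '{"jaw":[60,60,60,60,60,60,60,60,60,60],"slide":[[-0.98,-0.26,0],[-0.98,-0.26,0],[-0.98,-0.26,0],[-0.98,-0.26,0],[-0.98,-0.26,0],[-0.98,-0.26,0],[-0.98,-0.26,0],[-0.98,-0.26,0],[-0.98,-0.26,0],[-0.98,-0.26,0]],"spin":[0,0,0,0,0,0,0,0,0,0]}' >/dev/null
python3 -m jog '{"jaw":[60,60,60,60,60,60,60,60,60,60],"slide":[[-0.98,-0.26,0],[-0.98,-0.26,0],[-0.98,-0.26,0],[-0.98,-0.26,0],[-0.98,-0.26,0],[-0.98,-0.26,0],[-0.98,-0.26,0],[-0.98,-0.26,0],[-0.98,-0.26,0],[0,0,0]],"spin":[0,0,0,0,0,0,0,0,0,0]}' >/dev/null; python3 st.py
```

```text
18.4 F [-0.02 -1.03  0.67] T [-0.064 -0.001  0.003] p [228.  485.4 232.2] q [63.5 13.8 93.3  0.3 72.2 26.5] z [ 7.000e-04  1.150e-02 -9.999e-01] x [-0.601  0.8    0.009] w 59.87709014272842 0.0
20.4 F [-0.03 -0.57  0.6 ] T [-0.027  0.022 -0.005] p [445.8 -53.2 226.1] q [ -8.7   6.4 103.7   0.7  69.9 -45.5] z [ 0.0017  0.0111 -0.9999] x [-0.594  0.804  0.008] w 60.413155096672654 0.0
```

```bash
python3 -m jog '{"jaw":[60,60,60,60,60,60,60],"slide":[[-0.95,-0.28,0],[-0.95,-0.28,0],[-0.95,-0.28,0],[-0.95,-0.28,0],[-0.95,-0.28,0],[0,0,0],[0,0,0]],"spin":[0,0,0,0,0,0,0]}' >/dev/null; python3 st.py
```

```text
21.1 F [-0.82  0.11 -0.16] T [-0.035  0.031  0.027] p [ 496.  -189.5  224.3] q [-22.6  14.1  94.1   0.7  72.1 -59.5] z [ 1.000e-04  1.340e-02 -9.999e-01] x [-0.597  0.802  0.011] w 59.96568485397959 0.0
```

```bash
python3 -m jog '{"jaw":[60,60,60,60,60,50,44],"slide":[[-0.17,-0.02,0],[0,0,0.95],[0,0,0.95],[0,0,0.95],[0,0,0.9],[0,0,0.15],[0,0,0]],"spin":[0,0,0,0,0,0,0]}' 5 >/dev/null; python3 st.py
python3 -m jog '{"jaw":[40,36,32,32,32],"slide":[[0,0,0],[0,0,0],[0,0,0],[0,0,0],[0,0,0]],"spin":[0,0,0,0,0]}' >/dev/null; python3 st.py
```

```text
21.8 F [-0.08  0.14  0.54] T [-0.066  0.023  0.032] p [ 498.6 -192.9  107.6] q [-22.8  20.1 103.7   0.8  56.5 -60. ] z [ 1.000e-04  1.270e-02 -9.999e-01] x [-0.599  0.801  0.01 ] w 46.526153157049215 0.0
22.3 F [4.11 2.57 6.44] T [ 0.396 -0.82  -0.027] p [ 500.9 -194.   109.2] q [-22.9  20.  103.5   0.9  56.4 -60. ] z [ 0.0065  0.0112 -0.9999] x [-0.598  0.802  0.005] w 36.01006739359262 5.000104531645775
```

```bash
python3 -m jog '{"jaw":[32,32,32],"slide":[[0,0.08,0],[0,0,0],[0,0,0]],"spin":[0,0,0]}' >/dev/null; python3 st.py
```

```text
22.6 F [ 1.69 -0.41  6.83] T [-0.064 -0.073 -0.021] p [ 500.7 -192.9  108.7] q [-22.7  20.1 103.4   0.7  56.6 -59.8] z [ 0.0016  0.0107 -0.9999] x [-0.598  0.801  0.008] w 35.7827842071507 5.000153258442879
```

```bash
python3 -m jog '{"jaw":[30,30,30,30,30,30,30,30],"slide":[[0,0,0],[0,0,0],[0,0,-0.2],[0,0,-0.5],[0,0,-0.7],[0,0,-0.7],[0,0,-0.6],[0,0,0]],"spin":[0,0,0,0,0,0,0,0]}' 30 >/dev/null; python3 st.py
python3 - <<'E'
from h import *
im=env.grab_frame("top");j=env.grab_frame("side")
b=cv2.resize(j[180:340,325:485,::-1],(560,560),interpolation=2)
cv2.imwrite("pics/g3.png",b); cv2.imwrite("pics/t3.png",im[:,:,::-1])
E
```

```text
23.4 F [-0.31  0.97 -4.2 ] T [-0.116  0.021  0.003] p [ 500.8 -193.8  190.1] q [-22.8  15.9  96.7   0.7  67.5 -59.8] z [ 0.0028  0.0106 -0.9999] x [-0.598  0.801  0.007] w 35.8108341946634 29.999294579029083
```

View pics/g3.png

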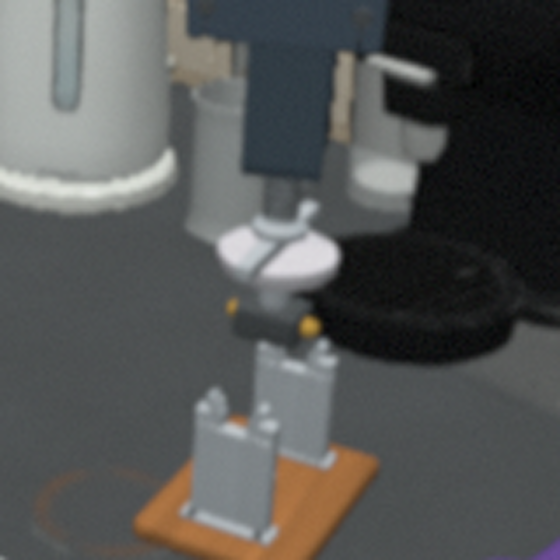

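The gauge hangs clear of the stand from the gripper, plungers drawn in at about (232,307) and (311,326). Next I'll check the head's position with the side camera and calibrate both cameras against the robot.

```bash
python3 - <<'E'
from h import *
s=cv2.imread("pics/side0.png");t=cv2.imread("pics/top0.png")
print("head side",proj("side",(477.2,137.8,68)),"eye guess",(240+179/4-.4,220+59/4-.4),plane("side",(240+179/4-.4,220+59/4-.4),68))
p=(500.7,-193,138);print("cap pred top",proj("top",p),"meas 440.2 213.6; side",proj("side",p),"meas 403.8 253.6")
# rim outline columns in side view: bright grey vs dark
g=cv2.cvtColor(s,cv2.COLOR_BGR2GRAY)
for r in(234,236,238): print(r,g[r,255:318].tolist())
# both-camera height: gauge TCP
E
```

```text
head side [282.88934667 234.18184769] eye guess (284.35, 234.35) [[479.23646143 135.00779622  68.        ]]
cap pred top [440.3327854  212.04404519] meas 440.2 213.6; side [403.69524519 253.72532124] meas 403.8 253.6
234 [158, 149, 145, 139, 134, 128, 119, 115, 111, 120, 145, 173, 183, 185, 183, 174, 145, 111, 95, 90, 96, 97, 102, 105, 105, 108, 109, 114, 116, 118, 119, 120, 121, 122, 122, 125, 124, 127, 139, 142, 132, 126, 147, 173, 184, 185, 184, 174, 146, 104, 81, 77, 79, 79, 77, 78, 78, 79, 77, 78, 76, 78, 78]
236 [115, 110, 103, 93, 92, 86, 82, 80, 79, 99, 139, 168, 181, 184, 183, 178, 159, 125, 100, 93, 97, 99, 101, 103, 103, 108, 111, 111, 116, 115, 117, 121, 121, 123, 123, 124, 122, 126, 127, 131, 137, 150, 169, 180, 183, 180, 171, 152, 119, 87, 79, 78, 78, 77, 78, 77, 77, 78, 78, 78, 78, 77, 77]
238 [80, 78, 78, 80, 77, 77, 79, 78, 77, 84, 109, 137, 160, 168, 159, 150, 140, 123, 109, 108, 122, 132, 131, 126, 123, 122, 120, 126, 126, 128, 130, 133, 137, 139, 144, 150, 153, 162, 169, 172, 178, 181, 180, 174, 163, 145, 122, 105, 86, 76, 77, 80, 77, 79, 78, 78, 78, 78, 78, 78, 78, 76, 77]
```

```bash
python3 -m jog '{"jaw":[30,30,30,30,30,30,30,30,30,30],"slide":[[0.4,0.26,0],[0.9,0.58,0],[0.98,0.64,0],[0.98,0.64,0],[0.98,0.64,0],[0.98,0.64,0],[0.98,0.64,0],[0.98,0.64,0],[0.98,0.64,0],[0.8,0.52,0]],"spin":[0,0,0,0,0,0,0,0,0,0]}' >/dev/null
python3 -m jog '{"jaw":[30,30,30,30,30],"slide":[[0.3,0.2,0],[0,0,0],[0,0,0],[0,0,0],[0,0,0]],"spin":[0,0.6,0.54,0,0]}' >/dev/null;python3 st.py
```

```text
25.0 F [ 0.34  0.31 -4.2 ] T [-0.098  0.005 -0.016] p [479.1 137.5 192. ] q [ 14.3  12.3 101.5   0.7  66.1 -13.7] z [-5.000e-04  1.150e-02 -9.999e-01] x [-0.465  0.885  0.01 ] w 36.115816526072365 29.99930888414383
```

```bash
python3 -m jog '{"jaw":[30,30,30,30],"slide":[[-0.04,0.01,0.5],[0,0,0.7],[0,0,0.6],[0,0,0]],"spin":[0,0,0,0]}' >/dev/null;python3 st.py
python3 - <<'E'
from h import *
im=env.grab_frame("top");j=env.grab_frame("side")
a=cv2.resize(im[190:290,190:290,::-1],(400,400),interpolation=2);b=cv2.resize(j[180:280,235:335,::-1],(400,400),interpolation=2)
cv2.imwrite("pics/g4.png",np.hstack([a,b]))
E
```

```text
25.4 F [-0.38 -0.53 -3.36] T [-0.105  0.018  0.047] p [478.4 136.6 136.2] q [ 14.2  15.3 106.2   0.8  58.6 -13.9] z [-0.0052  0.0104 -0.9999] x [-0.464  0.886  0.012] w 35.176849106756734 29.99945640563965
```

View pics/g4.png

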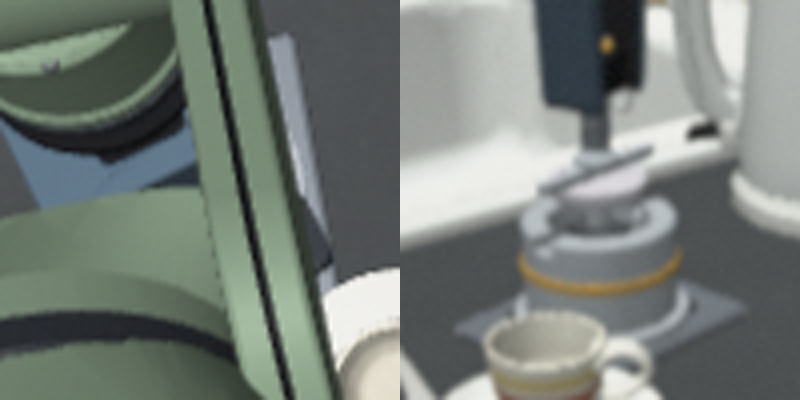

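The housing is inside the mouth, and the bar lies in line with the slots. In the side crop the handle is at column ~595 and the rim centre at ~600, so I'll measure that.

```bash
python3 -m jog '{"jaw":[30,30],"slide":[[0,0,0],[0,0,0]],"spin":[0,0]}' >/dev/null;python3 st.py
python3 - <<'E'
from h import *
g=np.mean([cv2.cvtColor(env.grab_frame("side"),cv2.COLOR_RGB2GRAY).astype(float) for _ in range(4)],0)
s=env.state()["ee_pos"]
def edges(r,a,b):
    x=np.arange(a,b,.05);v=np.interp(x,np.arange(640),g[r]);d=np.gradient(v);i=np.argsort(-abs(d));o=[]
    for k in i:
        if all(abs(x[k]-q[0])>2 for q in o):o.append((round(x[k],1),round(d[k]*20)))
        if len(o)>=6:break
    return sorted(o)
for r in(209,211,213):print("handle",r,edges(r,270,300))
for r in(234,235,236):print("rim",r,edges(r,258,312))
print("axis pred",proj("side",(s[0],s[1],s[2]-10)),"head pred",proj("side",(479.9,137.6,68)))
E
```

```text
25.7 F [ 0.02 -0.32 -3.61] T [-0.131  0.024  0.025] p [481.4 137.6 139.7] q [ 14.2  15.1 105.9   0.8  58.6 -13.8] z [ 0.0034  0.0127 -0.9999] x [-0.463  0.886  0.01 ] w 35.13308674102183 29.999357163906097
handle 209 [(np.float64(270.5), -2), (np.float64(279.5), -38), (np.float64(281.8), -8), (np.float64(284.9), -7), (np.float64(287.1), 49), (np.float64(292.7), 2)]
handle 211 [(np.float64(278.1), -11), (np.float64(280.6), -37), (np.float64(282.9), -5), (np.float64(287.9), 48), (np.float64(296.4), 6), (np.float64(298.9), 8)]
handle 213 [(np.float64(271.1), -6), (np.float64(278.1), -12), (np.float64(280.4), -38), (np.float64(287.1), 54), (np.float64(289.6), 14), (np.float64(291.9), 6)]
rim 234 [(np.float64(265.4), 28), (np.float64(271.2), -35), (np.float64(281.1), 16), (np.float64(292.6), 20), (np.float64(297.6), 26), (np.float64(303.1), -42)]
rim 235 [(np.float64(264.8), 39), (np.float64(271.4), -37), (np.float64(292.8), 20), (np.float64(296.6), 23), (np.float64(301.2), -14), (np.float64(303.2), -39)]
rim 236 [(np.float64(264.3), 40), (np.float64(271.7), -35), (np.float64(276.4), -17), (np.float64(292.9), 24), (np.float64(296.7), 18), (np.float64(302.3), -33)]
axis pred [283.32877541 207.81625036] head pred [283.9633188  233.91773365]
```

```bash
python3 -m jog '{"jaw":[30,30,30,30],"slide":[[0.03,-0.02,0.2],[0,0,0.25],[0,0,0],[0,0,0]],"spin":[0,0,0,0]}' >/dev/null;python3 st.py
python3 -m jog '{"jaw":[30,30,30],"slide":[[0,0,0.15],[0,0,0],[0,0,0]],"spin":[0,0,0]}' >/dev/null;python3 st.py
```

```text
26.3 F [-0.26  0.81 -3.24] T [-0.11  -0.051  0.02 ] p [479.4 138.1 124.7] q [ 14.3  15.9 107.2   0.8  56.7 -13.7] z [ 2.000e-04  1.190e-02 -9.999e-01] x [-0.463  0.886  0.01 ] w 35.59157815887309 29.99921590089798
26.6 F [-0.29 -0.23 -3.47] T [-0.052  0.01   0.026] p [479.7 138.2 120.6] q [ 14.3  16.2 107.6   0.8  56.1 -13.7] z [ 0.001   0.0121 -0.9999] x [-0.463  0.886  0.01 ] w 35.16274303090095 29.999302625656128
```

```bash
python3 -m jog '{"jaw":[30,30,30,30],"slide":[[0,0,0.1],[0,0,0],[0,0,0.1],[0,0,0]],"spin":[0,0,0,0]}' >/dev/null;python3 st.py
python3 -m jog '{"jaw":[30,30,30,30],"slide":[[0,0,0.1],[0,0,0],[0,0,0.1],[0,0,0]],"spin":[0,0,0,0]}' >/dev/null;python3 st.py
```

```text
27.0 F [ 0.05  0.28 -4.33] T [-0.065  0.023 -0.032] p [479.5 138.2 114.3] q [ 14.3  16.6 108.    0.8  55.2 -13.7] z [ 5.000e-04  1.190e-02 -9.999e-01] x [-0.463  0.886  0.01 ] w 35.41024671418919 29.999345541000366
27.4 F [-0.36 -0.35 -3.36] T [-0.088  0.048 -0.037] p [479.5 138.3 108.3] q [ 14.3  17.  108.5   0.8  54.3 -13.7] z [ 5.000e-04  1.190e-02 -9.999e-01] x [-0.463  0.886  0.01 ] w 35.34194123669207 29.99930441379547
```

Free entry, no contact force. I'll go on to the slots.

```bash
python3 -m jog '{"jaw":[30,30,30,30],"slide":[[0,0,0.08],[0,0,0],[0,0,0.07],[0,0,0]],"spin":[0,0,0,0]}' >/dev/null;python3 st.py
python3 -m jog '{"jaw":[30,30],"slide":[[0,0,0.06],[0,0,0]],"spin":[0,0]}' >/dev/null;python3 st.py
```

```text
27.8 F [-0.77 -0.87  2.18] T [-0.144  0.26  -0.01 ] p [480.  138.5 104.8] q [ 14.3  17.2 108.8   0.8  53.8 -13.7] z [ 0.002   0.0123 -0.9999] x [-0.463  0.886  0.01 ] w 35.34577818595503 30.000177025794983
28.0 F [-3.51 -0.91 13.94] T [-0.325  0.874  0.005] p [480.2 138.5 104.6] q [ 14.3  17.2 108.8   0.8  53.7 -13.8] z [ 0.0028  0.0125 -0.9999] x [-0.463  0.886  0.01 ] w 35.621594020210004 30.00213325023651
```

Seated at TCP z 104.7, which is 4 mm below the height in the stand, as it must be. I'll ease off the press and start loosening.

```bash
python3 -m jog '{"jaw":[30,30,30],"slide":[[0,0,-0.05],[0,0,0],[0,0,0]],"spin":[0,0,0]}' 45 >/dev/null;python3 st.py
python3 -m jog '{"jaw":[30,30,30,30],"slide":[[0,0,0],[0,0,0],[0,0,0],[0,0,0]],"spin":[-0.5,-0.5,-0.5,0]}' >/dev/null;python3 st.py
python3 -m jog '{"jaw":[30,30,30,30],"slide":[[0,0,0],[0,0,0],[0,0,0],[0,0,0]],"spin":[-0.5,-0.5,-0.5,0]}' >/dev/null;python3 st.py
```

```text
28.3 F [-2.11 -1.3   6.64] T [-0.191  0.441 -0.043] p [480.1 138.5 104.7] q [ 14.3  17.2 108.8   0.8  53.7 -13.7] z [ 0.0022  0.0124 -0.9999] x [-0.463  0.886  0.01 ] w 34.70770900578437 45.00170052051544
28.7 F [-2.3  -0.23  6.97] T [-0.181  0.421 -0.067] p [480.2 138.5 104.7] q [ 14.3  17.2 108.8   0.8  53.7 -25.8] z [ 0.0023  0.0125 -0.9999] x [-0.638  0.77   0.008] w 35.26011108058021 45.00093877315521
29.1 F [-2.08 -0.49  6.47] T [-0.209  0.383 -0.101] p [480.2 138.6 104.7] q [ 14.3  17.2 108.8   0.8  53.7 -37.8] z [ 0.0024  0.0126 -0.9999] x [-0.784  0.621  0.006] w 35.03034517819399 45.00105857849121
```

```bash
python3 -m jog '{"jaw":[30,30,30,30,30],"slide":[[0,0,0],[0,0,0],[0,0,0],[0,0,0],[0,0,0]],"spin":[-0.5,-0.5,-0.5,-0.5,0]}' >/dev/null;python3 st.py
python3 -m jog '{"jaw":[30,30,30,30,30],"slide":[[0,0,0],[0,0,0],[0,0,0],[0,0,0],[0,0,0]],"spin":[-0.5,-0.5,-0.5,0,0]}' >/dev/null;python3 st.py
```

```text
29.6 F [-1.53 -1.12  6.75] T [-0.185  0.398 -0.166] p [480.3 138.6 104.7] q [ 14.3  17.2 108.8   0.8  53.7 -53.8] z [ 0.0025  0.0127 -0.9999] x [-0.925  0.381  0.003] w 35.028304784149725 45.00099241733551
30.1 F [-1.31 -0.61  6.07] T [-0.061  0.449 -0.179] p [480.3 138.6 104.7] q [ 14.3  17.2 108.8   0.8  53.7 -65.7] z [ 0.0026  0.0129 -0.9999] x [-0.983  0.181 -0.   ] w 35.13829887019134 45.00152349472046
```

```bash
python3 -m jog '{"jaw":[30,30,30,30,30],"slide":[[0,0,0],[0,0,0],[0,0,0],[0,0,0],[0,0,0]],"spin":[-0.5,-0.5,-0.5,-0.5,0]}' >/dev/null;python3 st.py
python3 -m jog '{"jaw":[30,30,30,30,30],"slide":[[0,0,0],[0,0,0],[0,0,0],[0,0,0],[0,0,0]],"spin":[-0.5,-0.5,0,0,0]}' >/dev/null;python3 st.py;python3 st.py|cut -c1-50
python3 -m jog '{"jaw":[30,30,30,30,30],"slide":[[0,0,0],[0,0,0],[0,0,0],[0,0,0],[0,0,0]],"spin":[-0.5,0,0,0,0]}' >/dev/null;python3 st.py
```

```text
30.6 F [-1.44  0.06  6.6 ] T [-0.04   0.446 -0.261] p [480.3 138.7 104.7] q [ 14.3  17.2 108.8   0.8  53.7 -81.8] z [ 0.0026  0.0129 -0.9999] x [-0.995 -0.098 -0.004] w 35.06731626899665 45.000935196876526
31.1 F [-0.6   0.52  6.5 ] T [-0.023  0.433 -0.188] p [480.3 138.7 104.7] q [ 14.3  17.2 108.8   0.9  53.7 -89.7] z [ 0.0026  0.013  -0.9999] x [-0.972 -0.234 -0.006] w 35.01224287248122 45.0015914440155
31.1 F [-0.6   0.52  6.5 ] T [-0.023  0.433 -0.188
31.6 F [-2.18 -0.89  6.53] T [ 0.025  0.433 -0.231] p [480.3 138.8 104.7] q [ 14.3  17.2 108.8   0.9  53.7 -93.7] z [ 0.0025  0.0131 -0.9999] x [-0.953 -0.301 -0.006] w 35.23385024219669 45.00152885913849
```

```bash
cat > tq.py <<'E'
from h import *
v=[]
for _ in range(8):
    env.grab_frame("side");s=env.state();v.append(s["torque"][2])
print("Tz",np.mean(v).round(4),np.std(v).round(4),"F",s["force"].round(1),"q6",s["qpos"][5].round(2),s["time_s"])
E
python3 -m jog '{"jaw":[30,30,30,30],"slide":[[0,0,0],[0,0,0],[0,0,0],[0,0,0]],"spin":[-0.5,-0.5,-0.5,0]}' >/dev/null;python3 tq.py
```

```text
Tz -0.2026 0.0266 F [-1.6  0.3  5.3] q6 -105.72 32.4
```

```bash
python3 -m jog '{"jaw":[30,30,30,30,30,30,30,30,30,30],"slide":[[0,0,0],[0,0,0],[0,0,0],[0,0,0],[0,0,0],[0,0,0],[0,0,0],[0,0,0],[0,0,0],[0,0,0]],"spin":[0.5,0.6,0.6,0.6,0.6,0.6,0.6,0.6,0.3,0]}' 50 >/dev/null;python3 tq.py
python3 -m jog '{"jaw":[30,30,30,30,30],"slide":[[0,0,0],[0,0,0],[0,0,0],[0,0,0],[0,0,0]],"spin":[0.5,0.5,0.5,0.5,0]}' >/dev/null;python3 tq.py;python3 st.py
```

```text
Tz 0.2192 0.0249 F [-1.2 -0.8  6.7] q6 -65.78 33.8
Tz 0.2155 0.0387 F [-1.4 -0.2  6.7] q6 -49.79 34.7
34.7 F [-1.42 -0.17  6.67] T [-0.144  0.321  0.235] p [480.4 138.5 104.7] q [ 14.3  17.2 108.8   0.8  53.7 -49.8] z [ 0.0029  0.0123 -0.9999] x [-0.896  0.444  0.003] w 34.85922226499307 50.001643896102905
```

```bash
python3 -m jog '{"jaw":[30,30,30,30,30,30],"slide":[[0,0,0],[0,0,0],[0,0,0],[0,0,0],[0,0,0],[0,0,0]],"spin":[0.5,0.5,0.5,0.5,0.5,0]}' >/dev/null;python3 tq.py
python3 -m jog '{"jaw":[30,30,30,30,30],"slide":[[0,0,0],[0,0,0],[0,0,0],[0,0,0],[0,0,0]],"spin":[0.5,0.5,0.5,0.5,0]}' >/dev/null;python3 tq.py;python3 st.py
```

```text
Tz 0.2814 0.0441 F [-1.3 -0.9  7.2] q6 -29.79 35.7
Tz 0.2947 0.036 F [-2.  -0.4  6. ] q6 -13.8 36.6
36.6 F [-1.96 -0.38  5.97] T [-0.175  0.405  0.291] p [480.3 138.4 104.7] q [ 14.3  17.2 108.8   0.8  53.7 -13.8] z [ 0.0026  0.012  -0.9999] x [-0.464  0.886  0.009] w 34.72500601289256 50.00179588794708
```

```bash
python3 -m jog '{"jaw":[30,30,30,30,30],"slide":[[0,0,0],[0,0,0],[0,0,0],[0,0,0],[0,0,0]],"spin":[0.5,0.5,0.5,0.5,0]}' >/dev/null;python3 tq.py
python3 -m jog '{"jaw":[30,30,30,30],"slide":[[0,0,0],[0,0,0],[0,0,0],[0,0,0]],"spin":[0.5,0.4,0,0]}' >/dev/null;python3 tq.py
```

```text
Tz 0.3345 0.0273 F [-2.1 -0.9  7.3] q6 2.2 37.5
Tz 0.3859 0.0205 F [-3.2 -1.1  7.3] q6 9.39 38.3
```

```bash
python3 -m jog '{"jaw":[30,30,30,30],"slide":[[0,0,0],[0,0,0],[0,0,0],[0,0,0]],"spin":[0.5,0,0,0]}' >/dev/null;python3 tq.py
python3 -m jog '{"jaw":[30,30,30,30],"slide":[[0,0,0],[0,0,0],[0,0,0],[0,0,0]],"spin":[-0.7,-0.65,0,0]}' >/dev/null;python3 tq.py; python3 st.py
```

```text
Tz 0.3958 0.044 F [-2.5 -0.4  6.7] q6 13.39 39.1
Tz 0.0358 0.0264 F [-1.8 -0.9  5.6] q6 2.65 39.9
39.9 F [-1.83 -0.86  5.65] T [-0.24   0.396  0.053] p [480.2 138.4 104.7] q [ 14.3  17.2 108.8   0.8  53.7   2.6] z [ 0.0024  0.0123 -0.9999] x [-0.194  0.981  0.012] w 35.32409758836306 50.00174045562744
```

```bash
python3 -m jog '{"jaw":[30,30,30,30],"slide":[[0,0,-0.1],[0,0,-0.1],[0,0,-0.1],[0,0,0]],"spin":[0,0,0,0]}' >/dev/null;python3 st.py
python3 -m jog '{"jaw":[30,30,30,30,30],"slide":[[0,0,-0.3],[0,0,-0.3],[0,0,-0.3],[0,0,-0.1],[0,0,0]],"spin":[0,0,0,0,0]}' >/dev/null;python3 st.py
```

```text
40.3 F [-0.45  1.08 -3.2 ] T [-0.075  0.069  0.007] p [479.9 138.4 112.9] q [ 14.3  16.7 108.1   0.8  54.9   2.7] z [ 0.0015  0.0124 -0.9999] x [-0.194  0.981  0.012] w 35.11624352579919 49.998899102211
40.8 F [ 0.15  0.   -3.2 ] T [-0.104 -0.005 -0.013] p [480.2 138.1 143.7] q [ 14.3  14.8 105.7   0.8  59.2   2.7] z [ 0.0029  0.0126 -0.9999] x [-0.194  0.981  0.012] w 35.31146680863789 49.998984932899475
```

```bash
python3 -m jog '{"jaw":[30,30,30,30,30],"slide":[[0,0,-0.7],[0,0,-0.7],[0,0,-0.3],[0,0,0],[0,0,0]],"spin":[0,0,-0.5,-0.5,-0.31]}' >/dev/null;python3 st.py
python3 -m jog '{"jaw":[30,30,30,30,30,30,30,30,30,30],"slide":[[-0.4,-0.13,0],[-0.9,-0.3,0],[-0.98,-0.32,0],[-0.98,-0.32,0],[-0.98,-0.32,0],[-0.98,-0.32,0],[-0.98,-0.32,0],[-0.98,-0.32,0],[-0.98,-0.32,0],[-0.98,-0.32,0]],"spin":[0,0,0,0,0,0,0,0,0,0]}' >/dev/null
python3 -m jog '{"jaw":[30,30,30,30],"slide":[[-0.9,-0.3,0],[-0.48,-0.16,0],[0,0,0],[0,0,0]],"spin":[0,0,0,0]}' >/dev/null;python3 st.py
python3 - <<'E'
from h import *
im=env.grab_frame("top");j=env.grab_frame("side")
a=cv2.resize(im[180:280,380:480,::-1],(400,400),interpolation=2);b=cv2.resize(j[200:340,340:480,::-1],(400,400),interpolation=2)
cv2.imwrite("pics/g5.png",np.hstack([a,b]))
E
```

```text
41.3 F [ 1.28 -0.23 -3.87] T [-0.103  0.042  0.001] p [479.4 137.3 193.9] q [ 14.2  12.2 101.3   0.7  66.3  -7.9] z [ 0.0011  0.0121 -0.9999] x [-0.371  0.928  0.011] w 34.88934316347186 49.99919414520264
42.7 F [ 0.41  1.55 -3.78] T [-0.049 -0.012  0.006] p [ 499.5 -193.7  189.5] q [-22.9  15.9  96.8   0.8  67.6 -44.8] z [ 2.000e-04  1.350e-02 -9.999e-01] x [-0.368  0.93   0.012] w 35.191971249375534 49.99893128871918
```

View pics/g5.png

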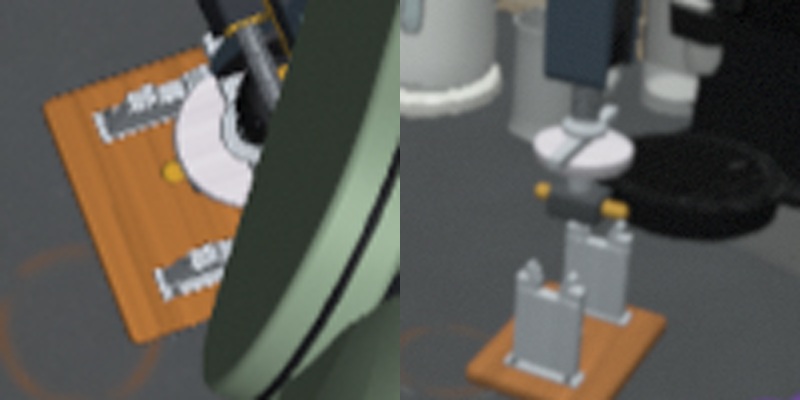

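The plungers now stand out, with tips at about (542,190) and (622,210). I'll check the gauge's yaw from the two brass tips.

```bash
python3 - <<'E'
from h import *
def tips(im,sc,ox,oy,z):
    H=cv2.cvtColor(im,cv2.COLOR_BGR2HSV);m=cv2.inRange(H,(12,130,110),(35,255,255));m[:int(im.shape[0]*.35)]=0;m[int(im.shape[0]*.62):]=0
    n,_,st,ce=cv2.connectedComponentsWithStats(m);k=np.argsort(-st[1:,4])[:2]+1;c=ce[k];c=c[c[:,0].argsort()]
    p=plane("side",(c+.5)/sc-.5+[ox,oy],z)[:,:2];d=p[1]-p[0];print(st[k,4],p.round(1).tolist(),np.linalg.norm(d).round(1),"bar yaw",np.degrees(np.arctan2(d[1],d[0])).round(1)+90,"mid",p.mean(0).round(1))
tips(cv2.imread("pics/g3.png"),3.5,325,180,190.1-44.7-37)
tips(cv2.imread("pics/g5.png")[:,400:],400/140,340,200,189.5-44.7-37)
E
```

```text
[269  41] [[491.7, -174.9], [506.5, -210.7]] 38.7 bar yaw 22.400000000000006 mid [ 499.1 -192.8]
[340 129] [[493.7, -169.8], [509.7, -211.2]] 44.4 bar yaw 21.200000000000003 mid [ 501.7 -190.5]
```

```bash
python3 -m jog '{"jaw":[30,30,30,30,30,30],"slide":[[-0.02,0.03,0],[0,0,0.7],[0,0,0.7],[0,0,0.5],[0,0,0.2],[0,0,0]],"spin":[0,0,0,0,0,0]}' >/dev/null;python3 st.py
python3 -m jog '{"jaw":[30,30,30,30],"slide":[[0,0,0.1],[0,0,0.1],[0,0,0],[0,0,0]],"spin":[0,0,0,0]}' >/dev/null;python3 st.py
```

```text
43.4 F [-0.63 -0.59 -2.96] T [-0.077 -0.026 -0.008] p [ 500.9 -192.9  126.3] q [-22.7  19.2 102.    0.8  59.2 -44.8] z [-3.000e-04  1.290e-02 -9.999e-01] x [-0.37   0.929  0.012] w 34.91329953430784 49.99911546707153
43.8 F [-0.22 -0.07 -3.98] T [-0.07  -0.027  0.025] p [ 501.4 -193.6  121.2] q [-22.8  19.5 102.4   0.8  58.3 -44.9] z [ 0.0017  0.0119 -0.9999] x [-0.369  0.929  0.01 ] w 35.003819306664376 49.99889552593231
```

```bash
python3 -m jog '{"jaw":[30,30,30,30],"slide":[[0,0,0.1],[0,0,0.1],[0,0,0],[0,0,0]],"spin":[0,0,0,0]}' >/dev/null;python3 st.py
python3 -m jog '{"jaw":[30,30,30,30],"slide":[[0,0,0.1],[0,0,0],[0,0,0.08],[0,0,0]],"spin":[0,0,0,0]}' >/dev/null;python3 st.py
```

```text
44.2 F [-0.12 -0.04 -3.46] T [-0.114 -0.003 -0.008] p [ 501.1 -193.5  114.7] q [-22.8  19.9 102.9   0.8  57.5 -44.9] z [ 0.001   0.0123 -0.9999] x [-0.369  0.929  0.011] w 34.989267316365584 49.99902427196503
44.6 F [ 0.37  0.53 -3.27] T [-0.094  0.013 -0.051] p [ 501.  -193.3  109.1] q [-22.7  20.2 103.3   0.8  56.8 -44.9] z [ 6.000e-04  1.240e-02 -9.999e-01] x [-0.369  0.929  0.011] w 34.887649755157014 49.99886155128479
```

```bash
python3 -m jog '{"jaw":[30,30,30],"slide":[[0,0,0.04],[0,0,0],[0,0,0]],"spin":[0,0,0]}' >/dev/null;python3 st.py
```

```text
44.9 F [-1.43 -0.09  1.44] T [-0.059  0.377  0.01 ] p [ 501.3 -193.5  108.8] q [-22.7  20.2 103.3   0.8  56.7 -44.9] z [ 0.0017  0.0118 -0.9999] x [-0.369  0.929  0.01 ] w 35.10289680322557 50.0004905462265
```

Seated again at z 108.8, same as at the start. I'll release and rise.

```bash
python3 -m jog '{"jaw":[38,44,52,60,60,60],"slide":[[0,0,0],[0,0,0],[0,0,0],[0,0,0],[0,0,0],[0,0,0]],"spin":[0,0,0,0,0,0]}' 10 >/dev/null;python3 st.py
python3 -m jog '{"jaw":[60,60,60,60,60,60,60,60],"slide":[[0,0,-0.4],[0,0,-0.8],[0,0,-1],[0,0,-1],[0,-1,0],[0,-1,0],[0,-1,0],[0,0,0]],"spin":[0,0,0,0,0,0,0,0]}' >/dev/null;python3 st.py
python3 - <<'E'
from h import *
im=env.grab_frame("top");j=env.grab_frame("side")
a=cv2.resize(im[180:280,380:480,::-1],(400,400),interpolation=2);b=cv2.resize(j[230:350,345:465,::-1],(400,400),interpolation=2)
cv2.imwrite("pics/g6.png",np.hstack([a,b]))
E
```

```text
45.5 F [ 0.8  -0.62  0.46] T [-0.058 -0.011 -0.017] p [ 501.3 -193.4  108.2] q [-22.7  20.2 103.3   0.8  56.6 -44.9] z [ 0.0013  0.0121 -0.9999] x [-0.369  0.929  0.011] w 60.210137884242314 0.0
46.3 F [ 0.4   0.46 -0.28] T [-0.073  0.024  0.015] p [ 414.8 -228.4  204.8] q [-30.6   9.7 102.9   0.6  67.8 -52.4] z [ 6.000e-04  1.140e-02 -9.999e-01] x [-0.367  0.93   0.01 ] w 60.00017480450131 0.0
```

View pics/g6.png

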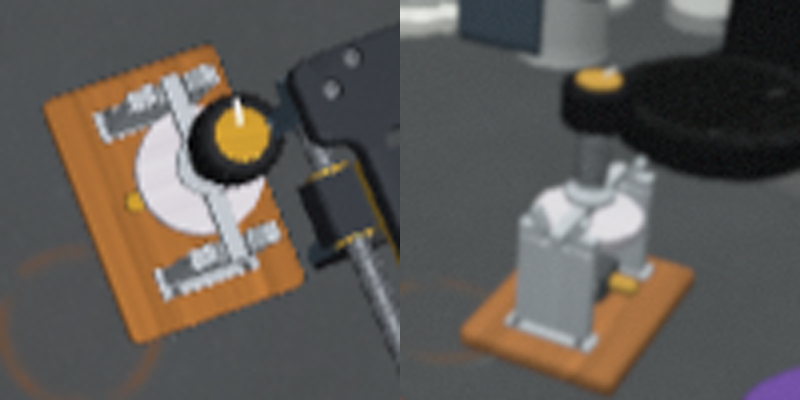

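The gauge hangs in both notches: the bar runs from (175,85) to (235,260), as at the start. The plungers stand out, and the gripper is clear.

```bash
python3 -c "
from workcell import env
print(env.job_done())"
```

```text
the job is handed in; nothing more can be done
None
```

The gauge was seated in the brew head, its plungers released against the bore and locked at about 0.39 N m, and it now hangs upright in its stand; the job was handed in at about 46 s, and no verdict came back.

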